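# Set up the hardness tester: hex bar and load selector

### The job

Get the small hardness tester ready: roll the hexagonal bar over on its rubber-topped plate, flat by flat and without lifting it off, until the face with the two drilled holes lies on top. Then set the load selector: pull its sprung knob up, turn it until its nose points at the tall stud, and let it drop fully home there. Leave the bar lying on the plate and the other things on the bench where they are.

Things in the scene. Friction and masses are not known exactly. Their poses are not given: they have to be found in the camera images.
- specimen: Bare metal hexagonal bar, 48 mm across flats (flats 27.7 mm wide), 110 mm long, about 0.5 kg, lying on one flat on the rubber-topped plate. Origin at its centre, 24 mm above the rubber. y axis along its length; +z axis is the outward normal of the one drilled face (two dark round holes 56 mm apart; the others are plain). Each flat rolled moves it 27.7 mm.
- drilled_face (a point): Centre of the drilled face, 24 mm from the bar's centre. It starts facing the robot and 30 degrees downward: two flats of roll away from the robot bring it on top. A fingertip laid on its robot-side sloping face (40 mm above the rubber) must follow the arc about the bar's far lower edge, up and away; pushed dead level it jams by friction. Past 30 degrees the bar topples by itself onto the next flat.
- anvil: Fixed plate of a small hardness tester: 180 mm along its x (away from the robot) by 150 mm along its y, 16 mm thick, rubber on top without rims. Origin at the centre of its underside; rubber top 16 mm above it. Behind it, at its x = +112 mm, y = +50 mm, stands a 26 mm column 170 mm high, the test head parked aside to its +y.
- selector: Fixed grey drum of the load selector, 124 mm across (foot 128 mm), 45 mm high. Origin at the centre of its underside, on the knob's axis. Its +x axis points to the place where the knob nose starts; places follow every 40 degrees, and those at +40, -40, +80 and -80 degrees each carry a steel stud.
- knob (a joint): Turn of the knob in rad, anticlockwise from above positive; starts at 0 (+-0.03), on the drum's +x axis. Places every 0.698 rad (40 degrees) with about +-0.06 of play, stops at +-1.7. A lug under the knob drops between steel teeth 8 mm high and 7 mm wide: down, it must not be turned; pulled up, it turns easily.
- knob_lift (a joint): How far the knob is pulled up, in m: 0 fully down in a place, free to turn above about 0.006 (pull it 0.010 to 0.013), upper stop 0.015. A spring pulls it down with 6 N at 0 and 12 N at the stop; left on top of a tooth it stands about 0.006 high.
- knob_grip (a point): Point on the knob's vertical axis, inside its black bar grip: 16 mm wide (square to the nose direction), 68 mm long, 35 mm high; its top is 13 mm above this point. The round skirt under it (68 mm across, 8 mm thick) has its top 22 mm below this point. Pinch the bar across its width from above. With the knob down, this point is 85 mm above the bench.
- knob_nose (a point): Tip of the pointed end of the bar grip (white line on top), 36 mm from the knob's axis, at the height of knob_grip. The horizontal direction from knob_grip to here is where the knob points.
- tall_stud: The one tall steel stud on the drum: a plain pin 11 mm across, 16 mm high, 50 mm from the knob's axis, in any one of the four marked places. Fixed. Origin at its foot, on the drum's top (45 mm above the bench). The other three studs are only 4 mm high.
- timer: Bystander: square white kitchen-type timer, 62x62x18 mm, lying. Origin at the centre of its underside, as with all bystanders.
- petri_dish: Bystander: clear dish with lid, 64 mm across, 16 mm high.
- tape_roll: Bystander: roll of tan tape, 61 mm across, 18 mm high.
- weigh_box: Bystander: small white carton, 88x58x31 mm.
- bottle_pe: Bystander: white bottle with a blue cap, 60 mm across, 132 mm high.
- beaker_0: Bystander: clear beaker, 59 mm across, 72 mm high.

How it is judged:
By the outcome, as a careful person would: the job done as asked, in the order asked, and still so for the second after the job is handed in, with the robot touching nothing.
It also fails if it takes over 58 s, if anything falls off the work surface, if the arm or the gripper's body presses on something with over 40 N, if the wrist force passes 120 N, or if a joint passes its speed limit or range.

### The arm

A 6-joint arm with a two-finger parallel gripper is mounted at the origin on a cart in front of the work surface, level with it; the furniture and walls round the work are solid. World frame = base frame: x ahead of the robot, y to its left, z up, the work surface at z = 0. Lengths are in mm, angles in rad, forces in N, time in s.
With the tool pointing down it reaches from about 350 to 975 mm from the base axis. Payload 7.1 kg.
Tool frame: the origin (TCP) lies between the finger pads; the fingertips stand 19 mm ahead of it and the grasp point (between the pads) is the TCP (ctrl.tcp_to_tips is the distance from the TCP to the fingertips, in mm); z points along the fingers, y is the line along which they close (so a half turn about z gives the same grasp; the last joint's range is limited). The gripper opens to 88 mm and grips with 3 to 60 N. Pads are 20 mm wide; open, the fingers measure 115 mm over their backs; the gripper's body (75 mm by 178 mm) begins 61 mm behind the grasp point.
Start: joints at [1.098, 0.423, 1.63, -0, 1.089, -0.019], TCP at [273.958, 561.74, 241.675] pointing down, gripper open.
Joint ranges: [-3, 3], [-0.9, 2.11], [0.09, 2.58], [-1.31, 4.45], [0.11, 2.69], [-2.54, 2.54]. Speed limits (rad/s): [2.39, 2.39, 3.01, 3.14, 3.14, 3.14].

### API

Orientations are given as a rotation vector (axis times angle).
In Python, from workcell import status, optics, ctrl gives the robot as it stands. The module is installed in compiled form; this text tells all that it offers.
- The arm moves only by the shell command python3 -m inch 'ROWS'. ROWS is JSON, a list that holds one entry, the list of rows, each a list of 7 numbers: the shift along the tool's x, y, z in mm, then the turn, a rotation vector about the tool's x, y, z in rad, then the opening in per cent of the stroke, from 0 (shut) to 100 (fully open). A call has 1 to 20 rows; each row is the pose to reach, as a shift and turn from the pose commanded when the call began, along the tool's axes at that moment; what a row does not reach only later rows make up. A row lasts 1/10 s, in which the tool goes at most 50 mm and 8.59 degrees, less where a joint would pass 70% of its speed; a pose out of reach is approached as far as the arm can. A call with a gripper value outside its range is refused whole. The fingers move at their own pace and stop on an object; the grip force is fixed at half the most. Time passes only in rows, so rows that repeat a pose let the fingers close. It gives the time, the measured TCP pose, the force, the opening and the grip force at its end, in the units of the state.
- status.get_obs(): the state, without advancing time (a new reading comes with each control period).
- optics.get_image(name): name is "side" or "top"; returns a dict with "frame" (400x640x3 uint8, red, green, blue), "fx", "fy", "cx", "cy" (pixels), "k1" (the pictures are not rectified: a ray, as slopes to the right and down, at radius r is drawn at 1 + k1 r^2 times it, then the intrinsics apply), "rvec" (rotation vector, rad) and "tvec" (3), from world to camera coordinates, as OpenCV has them. Camera axes: x right, y down, z forward; pixel columns grow to the right and rows downward; lengths in mm; the calibration is good to about 2 mm. A picture is of the moment at which its call begins. There is no depth.
- ctrl.close_job(): hands the job in; it is judged then, once.
The state is a dict: "t": time; "qpos": joint angles; "qvel": joint speeds; "joint_torque": joint torques, N m; "ee_pos": TCP position; "orientation": TCP orientation; "ft_force": force on the tool from outside, world axes, zero at the start; "moment": the same for the moment, N m; "width": finger opening in mm; "grasp_force": force on a finger pad.
Only numpy, scipy, OpenCV 4.12 (cv2) and the standard library are available. Lean on these libraries where they do the work, as an engineer would, in place of code of your own. Each camera call takes 0.05 s, during which the arm holds its last target. There are 200 camera calls.

## Working session

There is one attempt and no reset: what is moved stays moved. The work goes in short steps, Python scripts to look and compute and a shell command to move; the robot and the scene stay as the last step left them, time stands still between calls to the robot, and variables do not carry over. Pictures are saved under pics/ and viewed, at most 10 in all, crops included, and the job is handed in when it is done.

```bash
mkdir -p pics; python3 - <<'E'
from workcell import status, optics, ctrl
import cv2
print(status.get_obs(), ctrl.tcp_to_tips)
for n in("side","top"):
    d=optics.get_image(n); print({k:v for k,v in d.items() if k!="frame"})
    cv2.imwrite(f"pics/{n}0.png",d["frame"][:,:,::-1])
E
```

```text
{'t': 0.0, 'qpos': array([ 1.09800648e+00,  4.23830492e-01,  1.63070240e+00,  2.31305631e-06,
        1.08863235e+00, -1.90145668e-02]), 'qvel': array([ 0.00201152, -0.00191072,  0.00024139,  0.00058945, -0.00111929,
        0.00014224]), 'joint_torque': array([-2.96428167e-03, -5.44627869e+01, -2.73667163e+01,  6.42909086e-02,
        2.28904327e-02, -1.15188604e-04]), 'ee_pos': array([273.71188936, 561.27020847, 240.90328294]), 'orientation': array([-7.06603651e-01, -3.06070128e+00,  2.39482858e-03]), 'ft_force': array([ 4.56739797e-01, -1.04494983e+00,  8.99474605e-04]), 'moment': array([-0.00794937, -0.02098646, -0.00759994]), 'grasp_force': 0.0, 'width': 87.89415546254055} 19.0
{'fx': 396.84879798462197, 'fy': 396.84879798462197, 'cx': 322.76271006917256, 'cy': 198.72987841957953, 'k1': -0.06618728472826411, 'rvec': array([ 0.28851563, -2.5452044 ,  1.55692969]), 'tvec': array([ 613.45386184,   27.61728084, 1438.16238766])}
{'fx': 453.174547659582, 'fy': 453.174547659582, 'cx': 312.2911071256068, 'cy': 199.88471848016417, 'k1': -0.07064844662173447, 'rvec': array([ 2.10528474, -2.12338469,  0.2138127 ]), 'tvec': array([ 222.73503172,  557.05613801, 1183.54884425])}
```

View pics/side0.png

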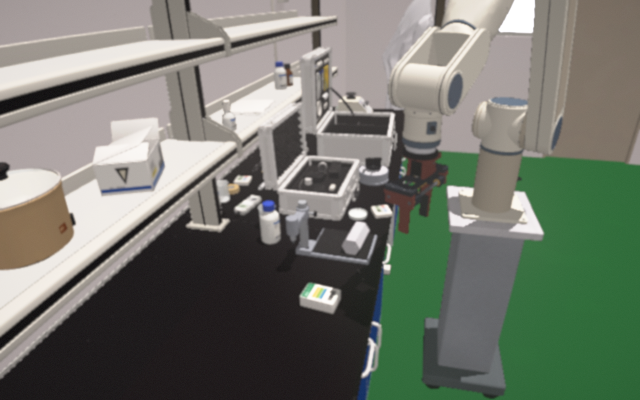

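View pics/top0.png

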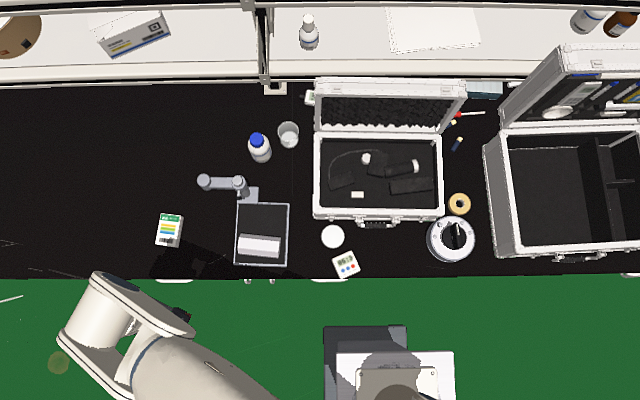

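```bash
cat > h.py <<'E'
import cv2, numpy as np
from workcell import status, optics, ctrl
from scipy.spatial.transform import Rotation as R
from scipy.optimize import least_squares
C={n:optics.get_image(n) for n in("side","top")}
def proj(n,P):
    c=C[n]; q=R.from_rotvec(c["rvec"]).apply(np.atleast_2d(P))+c["tvec"]
    s=q[:,:2]/q[:,2:]; s=s*(1+c["k1"]*(s**2).sum(1,keepdims=True))
    return s*[c["fx"],c["fy"]]+[c["cx"],c["cy"]]
def onz(n,uv,z):
    return least_squares(lambda p:(proj(n,[p[0],p[1],z])[0]-uv),[450,0]).x
def tri(us,ut):
    r=least_squares(lambda p:np.r_[proj("side",p)[0]-us,proj("top",p)[0]-ut],[450,0,50]); return r.x,r.fun
def crop(n,u0,v0,w,h,W,H):
    return cv2.resize(C[n]["frame"][v0:v0+h,u0:u0+w,::-1],(W,H),interpolation=cv2.INTER_CUBIC)
E
python3 - <<'E'
from h import *
a=np.hstack([crop("top",190,170,110,100,440,400)[:300],crop("top",420,205,60,60,300,300)])
a=np.hstack([crop("top",220,190,80,80,400,300)*0+cv2.resize(crop("top",190,168,120,104,120,104),(400,300)),cv2.resize(crop("top",420,210,64,60,64,60),(400,300))])
b=np.hstack([crop("side",286,192,100,75,400,300),crop("side",340,145,64,48,400,300)])
cv2.imwrite("pics/c1.png",np.vstack([a,b]))
E
```

```text
(no output)
```

View pics/c1.png

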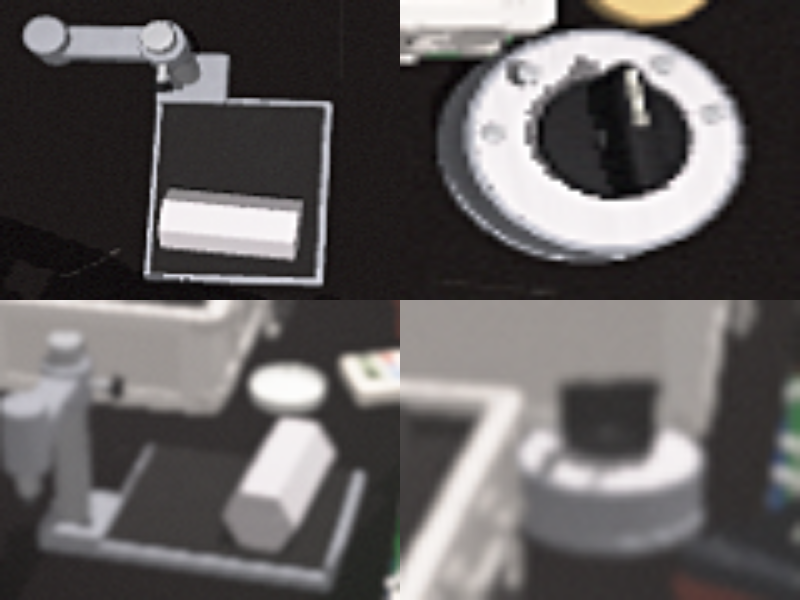

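```bash
python3 - <<'E'
from h import *
for n in C: c=C[n]; print(n,"campos",-R.from_rotvec(c["rvec"]).inv().apply(c["tvec"]))
A=lambda x,y:(190+x/3.333,168+y/2.885)
for p in [(147,281),(322,284),(331,102),(157,100)]: print("anvil",onz("top",A(*p),16))
for p in [(160,212),(160,248),(296,259),(301,203)]: print("bar",A(*p),onz("top",A(*p),16+48))
S=lambda x,y:(420+(x-400)/6.25,210+y/5)
# drum top: white mask
f=C["top"]["frame"][205:270,420:484].astype(int)
m=((f.min(2)>205)).astype(np.uint8)
cs,_=cv2.findContours(m,cv2.RETR_EXTERNAL,cv2.CHAIN_APPROX_NONE)
for c in cs:
    if len(c)>60:
        h=cv2.convexHull(c)[:,0]+[420,205]
        P=np.array([onz("top",p,45) for p in h]); print(len(P),P.min(0),P.max(0))
        r=least_squares(lambda q:np.hypot(*(P-q[:2]).T)-q[2],[400,-150,62],loss="soft_l1").x; print("drum",r)
for p in [(494,131),(520,72),(585,65),(663,64),(711,113)]:
    d=onz("top",S(*p),47)-r[:2]; print(p,np.hypot(*d),np.degrees(np.arctan2(d[1],d[0])))
for p in [(630,68),(641,122),(590,75),(612,195)]:
    d=onz("top",S(*p),98)-r[:2]; print("knob",p,d,np.degrees(np.arctan2(d[1],d[0])))
SS=lambda x,y:(340+(x-400)/6.25,145+(y-300)/6.25)
for p in [(545,463),(595,478)]:
    d=onz("side",SS(*p),47)-r[:2]; print("side",p,np.hypot(*d),np.degrees(np.arctan2(d[1],d[0])))
print("knob top tri",tri(SS(610,385),S(615,120)))
cv2.imwrite("pics/c2.png",np.hstack([crop("top",422,208,60,60,400,400),crop("side",355,155,45,45,400,400)]))
E
```

```text
side campos [ 279.8941424  1375.27845535  689.68677484]
top campos [ 309.41347655  217.79833627 1271.82447186]
anvil [384.75796489 435.13661845]
anvil [381.02399041 290.17980109]
anvil [557.88354322 282.97517039]
anvil [561.15981469 430.94107746]
bar (238.004800480048, 241.48353552859618) [445.4885443  417.83625929]
bar (238.004800480048, 253.96187175043326) [412.12566555 417.09494171]
bar (278.8088808880888, 257.7746967071057) [401.30538379 308.18610431]
bar (280.3090309030903, 238.36395147313692) [453.06683281 304.44631729]
25 [ 396.86140776 -222.43030945] [ 509.92158468 -107.32238325]
drum [ 452.93210733 -164.96612286   58.20048541]
8 [ 515.68228492 -147.06903152] [543.82463056 -78.55265188]
drum [ 527.53357238 -111.27691211   32.64949166]
(494, 131) 70.81840562623645 -176.1000101714511
(520, 72) 42.42871440772076 -154.43062255810986
(585, 65) 58.78752192190203 -126.18366683188253
(663, 64) 89.22875468451416 -112.76983244369868
(711, 113) 119.05839961520743 -121.33400290693886
knob (630, 68) [-44.15092836 -50.87593284] -130.9519546822447
knob (641, 122) [-72.80373324 -53.55399271] -143.6620215482628
knob (590, 75) [-47.68184386 -33.54432141] -144.87349763130734
knob (612, 195) [-110.90040364  -38.6378497 ] -160.79159462774226
side (545, 463) 40.913800626184596 -156.88071830739963
side (595, 478) 73.22762436480028 178.0268189428306
knob top tri (array([ 455.09590394, -155.00530109,   94.41662845]), array([-0.74563542, -0.10645745,  0.04267438,  0.47974529]))
```

View pics/c2.png

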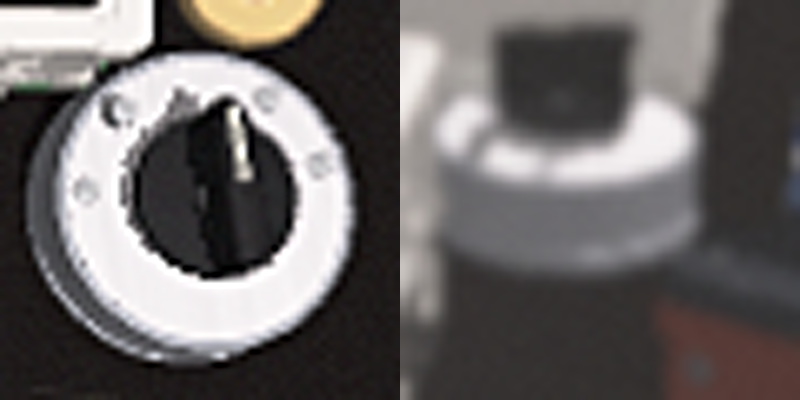

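```bash
python3 - <<'E'
from h import *
r=np.array([452.9,-165.0])
S=lambda x,y:(422+x/6.667,208+y/6.667)
for p,z in [((86,190),49),((122,106),61),((266,100),49),((320,164),49)]:
    d=onz("top",S(*p),z)-r; print("stud",p,np.hypot(*d),np.degrees(np.arctan2(d[1],d[0])))
q=[onz("top",S(*p),98) for p in [(230,100),(241,182)]]
print(q); d=q[0]-q[1]; print(np.degrees(np.arctan2(d[1],d[0])))
# refine centre: fit center+heading from studs
def f(v):
    out=[]
    for p,a,z in [((86,190),80,49),((122,106),40,61),((266,100),-40,49),((320,164),-80,49)]:
        t=np.radians(a+v[2]); out.append(proj("top",[v[0]+50*np.cos(t),v[1]+50*np.sin(t),z])[0]-S(*p))
    return np.concatenate(out)
s=least_squares(f,[450,-165,0]); print(s.x,s.fun.round(2))
for rr in (36,-32):
    t=np.radians(s.x[2]);
    print("pred nose/tail crop",(proj("top",[s.x[0]+rr*np.cos(t),s.x[1]+rr*np.sin(t),98])[0]-[422,208])*6.667)
# anvil fit
A=lambda x,y:(190+x/3.333,168+y/2.885)
L=[((147,281),-90,75),((322,284),-90,-75),((331,102),90,-75),((157,100),90,75)]
def g(v):
    o=[]
    for p,x,y in L:
        c,s_=np.cos(v[2]),np.sin(v[2]); o.append(proj("top",[v[0]+c*x-s_*y,v[1]+s_*x+c*y,16])[0]-A(*p))
    return np.concatenate(o)
a=least_squares(g,[470,360,0]); print("anvil",a.x,a.fun.round(2))
# bar: overlay fit, model hexagon
def hexp(v):
    c,s_=np.cos(v[2]),np.sin(v[2]);P=[]
    for y in(-55,55):
        for k in range(6):
            t=np.radians(60*k); x,z=27.71*np.cos(t),40+27.71*np.sin(t); P.append([v[0]+c*x-s_*y,v[1]+s_*x+c*y,z])
    return np.array(P)
print("initial bar hull"); 
f=C["top"]["frame"].astype(int)
def cov(v):
    m=np.zeros((400,640),np.uint8);h=cv2.convexHull(proj("top",hexp(v)).astype(np.float32))
    cv2.fillConvexPoly(m,np.round(h*16).astype(np.int32),1,shift=4); return m>0
g_=f.min(2)>85
w=np.zeros((400,640),bool); w[226:262,234:285]=1
best=max(((lambda m:((m&g_&w).sum()-(m&~g_).sum()-(w&g_&~m).sum(),x,y,t))(cov([x,y,np.radians(t)])) for x in range(415,445,2) for y in range(350,374,2) for t in range(-12,6,1)),key=lambda k:k[0]); print(best)
o=C["top"]["frame"][:,:,::-1].copy(); o=cv2.resize(o[215:275,225:300],None,fx=8,fy=8,interpolation=cv2.INTER_CUBIC)
v=[best[1],best[2],np.radians(best[3])]
h=cv2.convexHull(proj("top",hexp(v)).astype(np.float32))[:,0]
cv2.polylines(o,[np.int32((h-[225,215]+.5)*8)],True,(0,0,255),1)
o2=cv2.resize(C["side"]["frame"][205:265,325:385,::-1],None,fx=8,fy=8,interpolation=cv2.INTER_CUBIC)
h=proj("side",hexp(v));h=cv2.convexHull(h.astype(np.float32))[:,0]
cv2.polylines(o2,[np.int32((h-[325,205]+.5)*8)],True,(0,0,255),1)
cv2.imwrite("pics/c3.png",cv2.resize(np.hstack([o,o2]),(800,356)))
E
```

```text
stud (86, 190) 49.97319936010595 86.6434725737688
stud (122, 106) 50.86054651137129 45.508606225638744
stud (266, 100) 47.83116673326257 -34.85035137235127
stud (320, 164) 49.522073631581165 -75.42714814835078
[array([ 484.98983663, -161.45954671]), array([ 452.37508138, -163.56973919])]
3.7019083883521247
[ 452.07729504 -164.36188094    5.09372803] [-0.22 -0.19  0.11  0.43  0.21 -0.34 -0.1   0.1 ]
pred nose/tail crop [228.74939933  92.63824189]
pred nose/tail crop [255.76016434 263.6266757 ]
anvil [ 4.71312155e+02  3.59834365e+02 -2.88958479e-02] [-0.83  0.46  0.98  0.67  0.25 -0.43 -0.42 -0.79]
initial bar hull
(np.int64(800), 437, 364, -7)
```

View pics/c3.png

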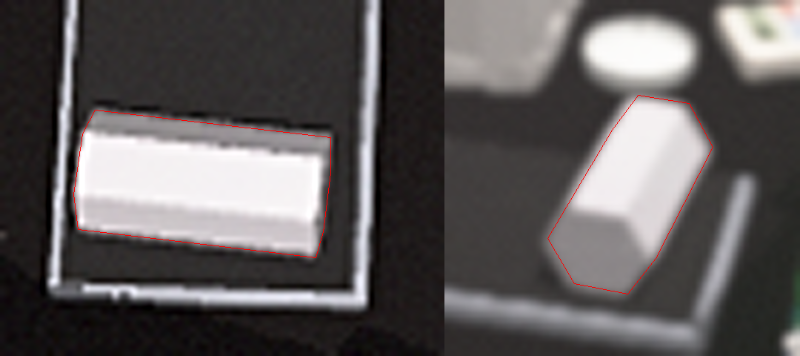

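```bash
cat > go.py <<'E'
# usage: go.py x y z tooly_heading_deg -> shift (mm) and turn (rad) in present tool axes
import sys, numpy as np
from workcell import status
from scipy.spatial.transform import Rotation as R
o=status.get_obs(); T=R.from_rotvec(o["orientation"])
x,y,z,h=map(float,sys.argv[1:5]); h=np.radians(h)
Y=np.array([np.cos(h),np.sin(h),0]);Z=np.array([0,0,-1.]);X=np.cross(Y,Z)
G=R.from_matrix(np.c_[X,Y,Z])
print(o["t"],"pos",o["ee_pos"].round(1),"F",o["ft_force"].round(1),"w",round(o["width"],1),"q6",o["qpos"][5].round(2))
print("shift",T.inv().apply(np.array([x,y,z])-o["ee_pos"]).round(1),"turn",(T.inv()*G).as_rotvec().round(3))
E
python3 - <<'E'
import numpy as np
d=np.array([.9925,-.122]);print(np.array([437,364])-46*d)
E
python3 go.py 391.3 369.6 150 83
```

```text
[391.345 369.612]
0.4 pos [273.9 561.7 241.6] F [ 0.8  0.2 -0.4] w 87.6 q6 -0.02
shift [-189.7 -121.2   91.6] turn [-0.    -0.    -0.332]
```

```bash
python3 -m inch '[[[-30,-20,12,0,0,-0.08,45],[-65,-42,30,0,0,-0.16,45],[-100,-65,46,0,0,-0.24,45],[-135,-87,62,0,0,-0.332,45],[-165,-106,78,0,0,-0.332,45],[-183,-118,89,0,0,-0.332,45],[-189.7,-121.2,91.6,0,0,-0.332,45],[-189.7,-121.2,91.6,0,0,-0.332,45],[-189.7,-121.2,91.6,0,0,-0.332,45]]]'; python3 go.py 391.3 369.6 75 83
```

```text
t: 1.3
ee_pos: [391.5, 370.7, 150.7]
orientation: [0.191, 3.135, 0.002]
ft_force: [1.4, 0.5, 0.5]
width: 39.5
grasp_force: 0.0
1.3 pos [391.5 370.7 150.7] F [1.4 0.5 0.5] w 39.5 q6 -0.71
shift [ 0.1 -1.2 75.7] turn [0.001 0.001 0.001]
```

```bash
python3 -m inch '[[[0,-0.5,20,0,0,0,45],[0,-1,45,0,0,0,45],[0,-1,65,0,0,0,45],[0,-1,74,0,0,0,45],[0,-1,75.7,0,0,0,45],[0,-1,75.7,0,0,0,45],[0,-1,75.7,0,0,0,45]]]'; python3 -m inch '[[[-5,0,0,0,0,0,45],[-10,0,0,0,0,0,45],[-12,0,0,0,0,0,45],[-13,0,0,0,0,0,45],[-14,0,0,0,0,0,45],[-14,0,0,0,0,0,45]]]'
```

```text
t: 2.0
ee_pos: [391.6, 369.4, 75.4]
orientation: [0.191, 3.135, 0.002]
ft_force: [-1.1, 0.5, 0.6]
width: 39.7
grasp_force: 0.0
t: 2.6
ee_pos: [405.2, 366.9, 74.3]
orientation: [-0.191, -3.136, 0.0]
ft_force: [-0.1, -0.3, 0.3]
width: 39.3
grasp_force: 0.0
```

```bash
python3 -m inch '[[[-1,0,0,0,0,0,45],[-2,0,0,0,0,0,45],[-3,0,0,0,0,0,45],[-3,0,0,0,0,0,45]]]'; python3 -m inch '[[[-1,0,0,0,0,0,45],[-2,0,0,0,0,0,45],[-2,0,0,0,0,0,45]]]'
```

```text
t: 3.0
ee_pos: [408.2, 366.6, 74.4]
orientation: [0.191, 3.136, 0.0]
ft_force: [-0.3, 0.8, -0.3]
width: 38.9
grasp_force: 0.0
t: 3.3
ee_pos: [409.7, 366.3, 74.4]
orientation: [-0.191, -3.135, 0.0]
ft_force: [-3.8, 0.8, 1.7]
width: 39.4
grasp_force: 2.0
```

```bash
python3 -m inch '[[[-2.5,0,-1.2,0,0,0,45],[-5,0,-2.7,0,0,0,45],[-8.5,0,-4.7,0,0,0,45],[-12.5,0,-6.4,0,0,0,45],[-16.5,0,-8.1,0,0,0,45],[-16.5,0,-8.1,0,0,0,45]]]'
```

```text
t: 3.9
ee_pos: [427.3, 364.5, 83.3]
orientation: [0.191, 3.135, 0.001]
ft_force: [-2.4, -0.3, 6.8]
width: 39.6
grasp_force: 3.4
```

```bash
python3 -m inch '[[[-3,0,-0.9,0,0,0,45],[-6.5,0,-1.7,0,0,0,45],[-10,0,-2.2,0,0,0,45],[-13,0,-2.4,0,0,0,45],[-16,0,-2.6,0,0,0,45],[-17,0,-3,0,0,0,45],[-17,0,-10,0,0,0,45],[-17,0,-10,0,0,0,45]]]'
python3 - <<'E'
from h import *
o=cv2.resize(C["top"]["frame"][215:275,225:300,::-1],(400,320),interpolation=cv2.INTER_CUBIC)
o2=cv2.resize(C["side"]["frame"][205:265,315:390,::-1],(400,320),interpolation=cv2.INTER_CUBIC)
cv2.imwrite("pics/c4.png",np.hstack([o,o2]))
E
```

```text
t: 4.7
ee_pos: [443.5, 362.5, 93.1]
orientation: [0.191, 3.135, 0.001]
ft_force: [0.3, 0.2, -0.4]
width: 39.4
grasp_force: 0.0
```

View pics/c4.png

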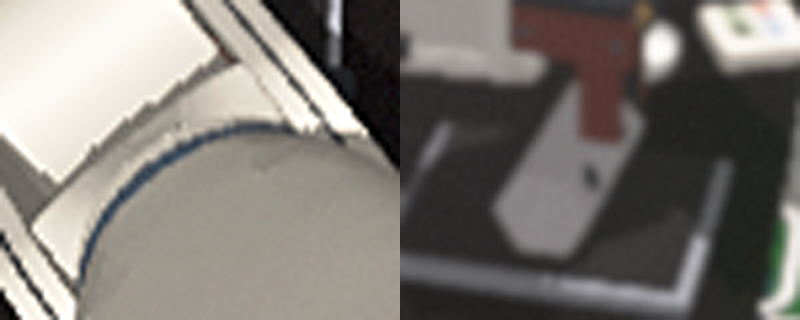

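```bash
python3 -m inch '[[[6,0,0,0,0,0,25],[12,0,2,0,0,0,17],[15.5,0,8,0,0,0,17],[15.5,0,15,0,0,0,17],[15.5,0,18,0,0,0,17],[15.5,0,18.5,0,0,0,17],[15.5,0,18.5,0,0,0,17]]]';python3 - <<'E'
from h import *
c,s_=np.cos(np.radians(-7)),np.sin(np.radians(-7))
for y in(55,):
  for k in range(6):
    t=np.radians(60*k);x,z=27.71*np.cos(t),40+27.71*np.sin(t)
    print(k,((proj("side",[464.5+c*x-s_*y,360.6+s_*x+c*y,z])[0]-[315,205]+.5)*5.333+[400,0]).round())
E
python3 -m inch '[[[-3,0,0,0,0,0,17],[-6,0,0,0,0,0,17],[-7,0,0,0,0,0,17],[-8,0,0,0,0,0,17],[-8,0,0,0,0,0,17]]]'
```

```text
t: 5.5
ee_pos: [428.0, 364.1, 73.7]
orientation: [-0.191, -3.136, 0.0]
ft_force: [-0.4, 0.4, -1.0]
width: 14.7
grasp_force: 0.0
0 [499. 205.]
1 [522. 173.]
2 [571. 182.]
3 [595. 223.]
4 [570. 255.]
5 [523. 246.]
t: 6.1
ee_pos: [436.0, 363.1, 74.0]
orientation: [-0.192, -3.136, -0.0]
ft_force: [0.0, -0.2, 0.3]
width: 14.9
grasp_force: 0.1
```

```bash
python3 -m inch '[[[-1,0,0,0,0,0,17],[-2,0,0,0,0,0,17],[-3,0,0,0,0,0,17],[-3,0,0,0,0,0,17]]]'; 
```

```text
t: 6.5
ee_pos: [438.1, 362.8, 74.1]
orientation: [-0.191, -3.134, 0.001]
ft_force: [-4.2, 1.0, 4.2]
width: 15.0
grasp_force: 3.1
```

Contact again; same arc.

```bash
python3 -m inch '[[[-2.5,0,-1.2,0,0,0,17],[-5,0,-2.7,0,0,0,17],[-8.5,0,-4.7,0,0,0,17],[-12.5,0,-6.4,0,0,0,17],[-16.5,0,-8.1,0,0,0,17],[-16.5,0,-8.1,0,0,0,17]]]'
```

```text
t: 7.1
ee_pos: [455.8, 360.9, 83.0]
orientation: [0.191, 3.135, 0.001]
ft_force: [-2.9, -1.5, 7.7]
width: 14.8
grasp_force: 4.3
```

```bash
python3 -m inch '[[[-3,0,-0.9,0,0,0,17],[-6.5,0,-1.7,0,0,0,17],[-10,0,-2.2,0,0,0,17],[-13,0,-2.4,0,0,0,17],[-16,0,-2.6,0,0,0,17],[-17,0,-3,0,0,0,17],[-17,0,-10,0,0,0,17],[-17,0,-40,0,0,0,40],[-17,0,-75,0,0,0,60],[-17,0,-110,0,0,0,60],[-17,0,-125,0,0,0,60],[-17,0,-125,0,0,0,60]]]'; python3 go.py 452.1 -164.4 200 -86
```

```text
t: 8.3
ee_pos: [473.0, 359.5, 209.3]
orientation: [0.191, 3.132, 0.004]
ft_force: [0.0, -0.2, -0.7]
width: 50.7
grasp_force: 0.0
8.3 pos [473.  359.5 209.3] F [ 0.  -0.2 -0.7] w 50.7 q6 -0.82
shift [ -42.8 -522.6    7.9] turn [ 0.005 -0.004  2.95 ]
```

```bash
python3 -m inch '[[[-1,-15,0,0,0,0.147,60],[-3,-40,0,0,0,0.295,60],[-5,-70,0,0,0,0.442,60],[-7,-100,1,0,0,0.59,60],[-9,-130,1,0,0,0.737,60],[-11,-160,2,0,0,0.885,60],[-13,-190,2,0,0,1.032,60],[-15,-220,3,0,0,1.18,60],[-18,-250,3,0,0,1.327,60],[-21,-280,4,0,0,1.475,60],[-23,-310,4,0,0,1.622,60],[-26,-340,5,0,0,1.77,50],[-28,-370,5,0,0,1.917,50],[-31,-400,6,0,0,2.065,50],[-34,-430,6,0,0,2.212,50],[-36,-460,7,0,0,2.36,50],[-39,-490,7,0,0,2.507,50],[-41,-510,8,0,0,2.655,50],[-42.8,-520,8,0,0,2.802,50],[-42.8,-522.6,8,0,0,2.95,50]]]'; python3 go.py 452.1 -164.4 120 -86
python3 - <<'E'
from h import *
o=cv2.resize(C["top"]["frame"][205:275,225:300,::-1],(400,373),interpolation=cv2.INTER_CUBIC)
o2=cv2.resize(C["side"]["frame"][200:270,310:385,::-1],(400,373),interpolation=cv2.INTER_CUBIC)
cv2.imwrite("pics/c5.png",np.hstack([o,o2]))
E
```

```text
t: 10.3
ee_pos: [450.0, -166.0, 197.1]
orientation: [-3.139, -0.097, 0.004]
ft_force: [0.0, 0.5, 0.6]
width: 44.1
grasp_force: 0.0
10.3 pos [ 450.  -166.   197.1] F [0.  0.5 0.6] w 44.1 q6 1.13
shift [ 2.4 -1.4 77.1] turn [-0.001  0.003 -0.008]
```

View pics/c5.png

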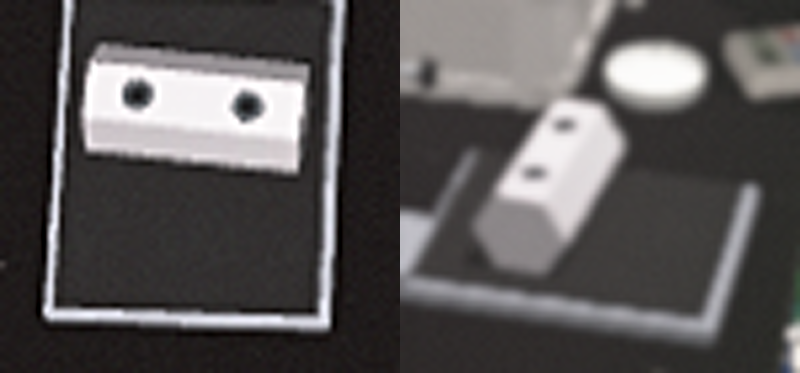

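```bash
python3 -m inch '[[[2.4,-1.4,25,0,0,-0.008,45],[2.4,-1.4,60,0,0,-0.008,45],[2.4,-1.4,85,0,0,-0.008,45],[2.4,-1.4,100,0,0,-0.008,45],[2.4,-1.4,107,0,0,-0.008,45],[2.4,-1.4,110,0,0,-0.008,45],[2.4,-1.4,110,0,0,-0.008,45],[2.4,-1.4,110,0,0,-0.008,45]]]'; python3 go.py 452.1 -164.4 87 -86
```

```text
t: 11.2
ee_pos: [453.8, -163.7, 89.6]
orientation: [3.139, 0.124, 0.002]
ft_force: [1.0, 0.4, 1.0]
width: 39.7
grasp_force: 0.0
11.2 pos [ 453.8 -163.7   89.6] F [1.  0.4 1. ] w 39.7 q6 1.12
shift [-1.8  0.6  2.6] turn [ 0.    -0.001  0.009]
```

```bash
python3 -m inch '[[[-1.8,0.6,2.5,0,0,0.005,45],[-1.8,0.6,2.5,0,0,0.005,30],[-1.8,0.6,2.5,0,0,0.005,20],[-1.8,0.6,2.5,0,0,0.005,10],[-1.8,0.6,2.5,0,0,0.005,10],[-1.8,0.6,2.5,0,0,0.005,10],[-1.8,0.6,2.5,0,0,0.005,10],[-1.8,0.6,2.5,0,0,0.005,10]]]'
```

```text
t: 12.0
ee_pos: [451.7, -163.3, 86.8]
orientation: [-3.138, -0.113, -0.0]
ft_force: [0.7, 7.4, 4.2]
width: 15.9
grasp_force: 30.0
```

```bash
python3 -m inch '[[[0,-0.7,-2,0,0,0,10],[0,-0.7,-5,0,0,0,10],[0,-0.7,-8,0,0,0,10],[0,-0.7,-11,0,0,0,10],[0,-0.7,-12,0,0,0,10],[0,-0.7,-12,0,0,0,10]]]'; python3 -c "
from workcell import status;print(status.get_obs()['moment'])"
```

```text
t: 12.6
ee_pos: [451.6, -163.2, 98.2]
orientation: [-3.139, -0.114, -0.0]
ft_force: [4.1, 4.0, -10.9]
width: 15.9
grasp_force: 30.0
[ 0.80748378 -0.68388415  0.01075232]
```

```bash
python3 -m inch '[[[0,0,0,0,0,-0.06,10],[0,0,0,0,0,-0.15,10],[0,0,0,0,0,-0.25,10],[0,0,0,0,0,-0.35,10],[0,0,0,0,0,-0.45,10],[0,0,0,0,0,-0.55,10],[0,0,0,0,0,-0.64,10],[0,0,0,0,0,-0.69,10],[0,0,0,0,0,-0.71,10],[0,0,0,0,0,-0.71,10],[0,0,0,0,0,-0.71,10]]]'; python3 go.py 451.6 -163.2 87 -45;  python3 -c "
from workcell import status;print(status.get_obs()['moment'])"
```

```text
t: 13.7
ee_pos: [452.3, -164.4, 98.5]
orientation: [2.903, 1.197, 0.001]
ft_force: [4.5, -2.8, -11.3]
width: 15.9
grasp_force: 30.0
13.7 pos [ 452.3 -164.4   98.5] F [  4.5  -2.8 -11.3] w 15.9 q6 0.42
shift [ 0.4 -1.4 11.5] turn [ 0.002 -0.    -0.003]
[-0.71709372 -0.63200119 -0.00929386]
```

Heading 45°, as wanted. Lower it home in grip, then release and rise.

```bash
python3 -m inch '[[[0,0,3,0,0,0,10],[0,0,6,0,0,0,10],[0,0,9,0,0,0,10],[0,0,11.5,0,0,0,10],[0,0,12,0,0,0,10],[0,0,12,0,0,0,10]]]'; python3 -m inch '[[[0,0,0,0,0,0,25],[0,0,0,0,0,0,40],[0,0,0,0,0,0,40],[0,0,0,0,0,0,40],[0,0,0,0,0,0,40]]]'
```

```text
t: 14.3
ee_pos: [452.3, -164.4, 87.0]
orientation: [2.902, 1.198, 0.002]
ft_force: [2.0, -5.3, -4.9]
width: 16.2
grasp_force: 30.0
t: 14.8
ee_pos: [451.4, -163.5, 86.6]
orientation: [-2.904, -1.198, 0.0]
ft_force: [0.3, -0.4, -0.5]
width: 35.0
grasp_force: 0.0
```

```bash
python3 -m inch '[[[0,0,-15,0,0,0,40],[0,0,-50,0,0,0,40],[0,0,-90,0,0,0,40],[20,-20,-115,0,0,0,40],[50,-50,-120,0,0,0,40],[80,-80,-120,0,0,0,40],[110,-110,-120,0,0,0,40],[140,-140,-120,0,0,0,40],[165,-165,-120,0,0,0,40],[177,-177,-120,0,0,0,40],[177,-177,-120,0,0,0,40]]]'
python3 - <<'E'
from h import *
cv2.imwrite("pics/c6.png",np.hstack([crop("top",422,208,60,60,400,400),crop("side",355,155,45,45,400,400)]))
E
```

```text
t: 15.9
ee_pos: [452.0, 88.5, 206.6]
orientation: [-2.902, -1.203, -0.0]
ft_force: [-1.0, -0.3, -0.1]
width: 35.3
grasp_force: 0.0
```

View pics/c6.png

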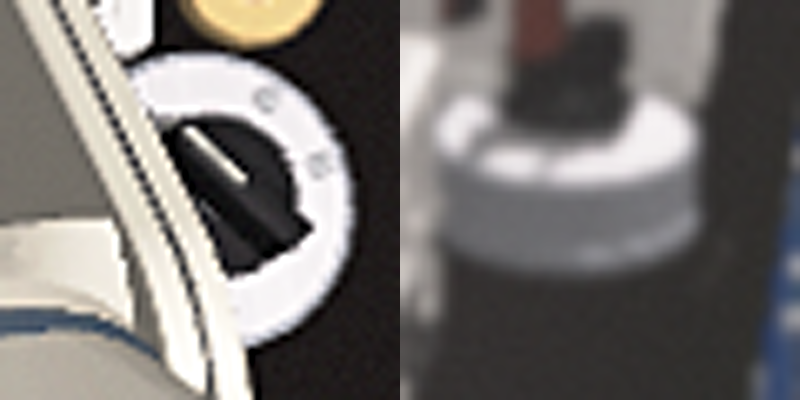

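```bash
python3 -m inch '[[[25,-25,0,0,0,0,40],[60,-60,0,0,0,0,40],[90,-90,0,0,0,0,40],[100,-100,0,0,0,0,40],[100,-100,0,0,0,0,40]]]'
python3 - <<'E'
from h import *
im=np.hstack([crop("top",422,208,60,60,400,400),crop("side",355,155,45,45,400,400)])
cv2.imwrite("pics/c7.png",im)
def corners(h,l):
    h=np.radians(h);c,s=np.cos(h),np.sin(h);return np.array([[452.1+c*x-s*y,-164.4+s*x+c*y,98+l] for x,y in[(36,0),(-32,8),(-32,-8),(24,8),(24,-8)]])
for h,l in((4.2,0),(45,0),(45,6)):
    print(h,l,((proj("side",corners(h,l))-[355,155]+.5)*8.889).round().tolist(),((proj("top",corners(h,l))-[422,208]+.5)*6.667).round().tolist())
for a in(40,80):
  t=np.radians(a+5.1);print(a,[((proj("side",[452.1+50*np.cos(t),-164.4+50*np.sin(t),z])[0]-[355,155]+.5)*8.889).round() for z in(45,49,61)])
E
```

```text
t: 16.5
ee_pos: [452.8, 228.4, 206.4]
orientation: [2.903, 1.201, -0.0]
ft_force: [-0.4, -0.0, -0.7]
width: 35.0
grasp_force: 0.0
4.2 0 [[95.0, 18.0], [241.0, 31.0], [242.0, 18.0], [120.0, 26.0], [122.0, 13.0]] [[234.0, 96.0], [238.0, 269.0], [278.0, 265.0], [218.0, 127.0], [258.0, 124.0]]
45 0 [[110.0, 37.0], [237.0, 13.0], [216.0, 3.0], [142.0, 37.0], [121.0, 27.0]] [[178.0, 123.0], [294.0, 257.0], [320.0, 228.0], [188.0, 158.0], [214.0, 129.0]]
45 6 [[111.0, 25.0], [238.0, 1.0], [216.0, -9.0], [142.0, 25.0], [121.0, 15.0]] [[183.0, 120.0], [299.0, 256.0], [326.0, 226.0], [192.0, 156.0], [219.0, 127.0]]
40 [array([ 83., 150.]), array([ 83., 142.]), array([ 84., 119.])]
80 [array([146., 167.]), array([146., 159.]), array([147., 135.])]
```

View pics/c7.png

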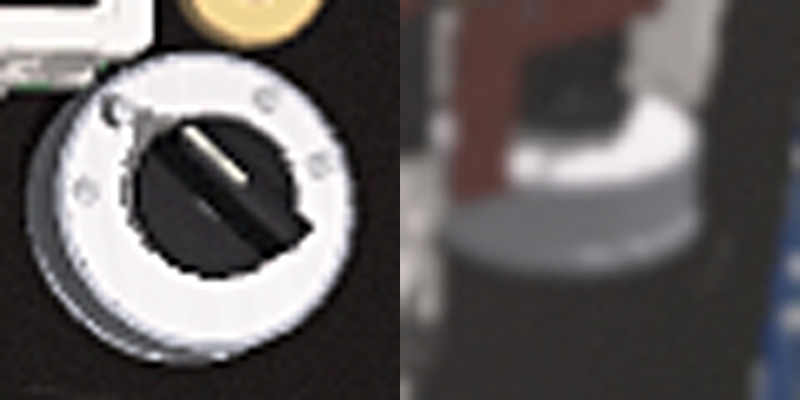

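```bash
python3 -c "
from workcell import ctrl;print(ctrl.close_job())"
```

```text
the job is handed in; nothing more can be done
None
```

The bar lies on the plate with its drilled face on top, the knob is down in its place pointing at the tall stud, no bystander was touched as far as I saw, and the job was handed in at about 16.6 s.

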